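# Snap the cable-outlet hood onto its base ring

## Task

Fit the white cable-outlet hood, which lies on the bench, onto its white base ring on the shelf board: pick it up, turn it so that its cable mouth faces along the pencil arrow (over the notch in the ring's collar), then press it straight down until it clicks over the catches and keep pressing until its rim sits flush on the ring's flange. Finish holding: with the gripper still on the hood and still pushing it down firmly, do not let go. Leave the plane, the try square and the screwdriver where they lie.

Things in the scene. Friction and masses are not known exactly. Their poses are not given: they have to be found in the camera images.
- hood: the snap cap: round white plastic cable-outlet hood, 60 mm across, 20 mm high, 30 g, open below, starts top side up on the bench. Origin: centre of its underside (rim), z up; +x out through its cable mouth, a 45 degree gap (20 mm) through the side wall over its full height and 12 mm into the top. Top 3 mm thick, wall 2.5; a bead 3 mm high in the rim narrows the bore from 55 to 50 mm
- hood_mouth (a point): middle of the hood's cable mouth at rim level, 30 mm from the hood's origin along its +x. Grip the hood across its sides with the fingers about 90 degrees from the mouth
- board: light wooden shelf board, 220 x 320 x 18 mm, fixed on a 3 mm black mat on the bench; top of the wood at z = 21 mm. It bears the white base ring of the outlet. Origin on the bench under the ring's axis, z up; +x along the pencil arrow, which runs from the ring square to the back edge 85 mm away; the front edge is 135 mm away in -x, the ends 160 mm in +y and -y
- seat (a point): centre of the base ring, on its axis at the upper face of its flange (76 mm across, 3 mm thick), 24 mm above the bench; axes as the board's. The hood's origin must come here. A hollow upright collar (the stud), 48 mm outside diameter, rises 12 mm above the flange, its top edge bevelled 2 mm inwards, with a 45 degree notch for the cables on the arrow side
- seat_mark (a point): point on the flange in front of the collar's notch, 30 mm from the seat along the board's +x (pencil arrow side): the hood's mouth point must come here
- catch0 (a joint): one of three sprung catches in the collar, 60 degrees from the arrow; m, 0 = out, to 0.004 = pushed in. At rest they reach a radius of 27 mm. The hood's rim meets them 9 mm above the flange; pressing it on takes about 10 to 12 N near 6 mm, which then drops to a few N as the bead rides over them; they click out over the bead 2 mm above the flange, then the force climbs steeply
- catch1 (a joint): the second catch, 180 degrees from the arrow, as catch0; all spring back towards 0 when the hood has clicked on
- catch2 (a joint): the third catch, 300 degrees from the arrow, as catch0
- plane: bystander: wooden smoothing plane with a horn, 235 x 62 mm, 130 mm high, lying to the right on the bench; origin at the centre of its underside, +x from horn to heel
- square: bystander: try square with a dark wooden stock 115 mm long, 16 mm high, and a 170 mm steel blade; origin under the middle of the stock, +x along the blade
- screwdriver: bystander: screwdriver 210 mm long lying on the bench beyond the board; origin about its middle, +x towards the tip

How it is judged (in metres and radians):
On the way, in this order (a step that is already met when the one before it is completed fails the run):
1. the hood is in the gripper, lifted off the bench (height (world z) of hood above 0.03 m and contact force between the fingers and hood above 1 N), for 0.1 s.
2. the hood is on the collar, its mouth turned to the pencil arrow, not yet clicked down (z of hood in the frame of seat between 0.003 and 0.012 m and horizontal distance between hood and seat below 0.004 m and horizontal distance between hood_mouth and seat_mark below 0.007 m), for 0.04 s.
At the end, for the whole second after the job is handed in: the hood's rim sits on the flange (within 1.5 mm), its axis within 2.5 mm of the collar's, upright within 0.05 rad, its mouth point within 6 mm of the mark point (about 11 degrees); the fingers are on the hood (over 3 N) and the hood is pushed down on the base ring with more than 4 N, at rest (z of hood in the frame of seat below 0.0015 m and horizontal distance between hood and seat below 0.0025 m and horizontal distance between hood_mouth and seat_mark below 0.006 m and angle between hood's own z axis and vertical below 0.05 rad and contact force between the fingers and hood above 3 N and contact force between hood and board above 4 N and linear speed of hood below 0.01 m/s); the arm keeps its last pose, push and grip.
It fails at once if the plane was shifted by more than 20 mm (distance of plane from where it was at the start of the episode above 0.02 m).
It fails at once if the try square was shifted by more than 20 mm (distance of square from where it was at the start of the episode above 0.02 m).
It fails at once if the screwdriver was shifted by more than 20 mm (distance of screwdriver from where it was at the start of the episode above 0.02 m).
It also fails if it takes over 45 s, if anything falls off the work surface, if the arm or the gripper's body presses on something with over 40 N, if the wrist force passes 120 N, or if a joint passes its speed limit or range.

## Robot

A 6-joint arm with a two-finger parallel gripper is mounted at the origin on the work surface. World frame = base frame: x ahead of the robot, y to its left, z up, the work surface at z = 0. Lengths are in mm, angles in rad, forces in N, time in s.
With the tool pointing down it reaches from about 275 to 750 mm from the base axis. Payload 10.2 kg.
Tool frame: the origin (TCP) lies at the very end of the fingers, on their centre line; the grasp point (between the pads) lies 19 mm behind it; z points along the fingers, y is the line along which they close (so a half turn about z gives the same grasp; the last joint's range is limited). The gripper opens to 85 mm and grips with 20 to 120 N. Pads are 22 mm wide; open, the fingers measure 114 mm over their backs; the gripper's body (76 mm by 85 mm) begins 54 mm behind the grasp point. The pads swing forward as they close: fully open they stand 13 mm farther back than shut.
Start: joints at [-1.414, 0.313, 1.498, -0, 1.331, -0.223], TCP at [194.624, -487.599, 231.294] pointing down, gripper open.
Joint ranges: [-2.94, 2.94], [-0.97, 2.17], [0.19, 2.56], [-1.23, 4.37], [0.02, 3.11], [-2.88, 2.88]. Speed limits (rad/s): [2.39, 2.39, 3.01, 3.14, 3.14, 3.14].

## Interface

Orientations are given as a unit quaternion [w, x, y, z].
In Python, from rig import * gives the robot as it stands. The module is installed in compiled form; this text tells all that it offers.
- The arm moves only by the shell command python3 -m crank 'ROWS' [FORCE]. ROWS is JSON, a list that holds one entry, the list of rows, each a list of 7 numbers: the shift along the tool's x, y, z in units of 25 mm (1.0 is 25 mm), then the turn, a rotation vector about the tool's x, y, z in units of 8 degrees (1.0 is 8 degrees), then the finger opening in mm, from 0 to 85.4. A call has exactly 8 rows; each row shifts and turns the commanded pose from where the row before left it, along the tool's axes as they then stand; what a row does not reach is not made up. A row lasts 1/10 s, in which the tool goes at most 50 mm and 8.59 degrees, less where a joint would pass 70% of its speed; a pose out of reach is approached as far as the arm can. A call is refused whole if a number of a shift passes 1 or a number of a turn 1, either way. A call with a gripper value outside its range is refused whole. The fingers move at their own pace and stop on an object; FORCE is the grip in N (left out, the last holds). Time passes only in rows, so rows that do not move let the fingers close, or fill a call up. It gives the time, the measured TCP pose, the force, the opening and the grip force at its end, in the units of the state.
- sense(): the state, without advancing time (a new reading comes with each control period).
- capture(name): name is "scene" or "top" or "wrist"; returns the picture (420x560x3 uint8, blue, green, red); there is no depth.
- camera_model(name): a dict with "fx", "fy", "cx", "cy" (pixels), "world_from_camera" (4x4, takes a point from camera to world coordinates); the wrist camera has in their place "T_tool_cam" (4x4, takes a point from camera to tool coordinates, whose origin is the TCP and whose axes are the flange's). Camera axes: x right, y up, looking along -z (the intrinsics and any distortion apply to the point x, -y, -z); pixel columns grow to the right and rows downward; lengths in mm; the calibration is good to about 2 mm. The wrist camera is an equidistant fisheye: a pixel r from the principal point sees the ray r / f radians off the axis. A picture is of the moment at which its call begins: read the wrist's pose just before it. camera_model takes no time and is no camera call.
- finish_job(): hands the job in; it is judged then, once.
The state is a dict: "time_s": time; "joints": joint angles; "dq": joint speeds; "tau": joint torques, N m; "eef_pos": TCP position; "ee_rot": TCP orientation; "force": force on the tool from outside, world axes, zero at the start; "wrist_torque": the same for the moment, N m; "grip_width": opening from 0.0 (shut) to 1.0 (fully open); "grip_force": force on a finger pad.
Only numpy, scipy, OpenCV 4.12 (cv2) and the standard library are available. Lean on these libraries where they do the work, as an engineer would, in place of code of your own. Each camera call takes 0.05 s, during which the arm holds its last target. There are 200 camera calls.

## Working session

There is one attempt and no reset: what is moved stays moved. The work goes in short steps, Python scripts to look and compute and a shell command to move; the robot and the scene stay as the last step left them, time stands still between calls to the robot, and variables do not carry over. Pictures are saved under pics/ and viewed, at most 10 in all, crops included, and the job is handed in when it is done.

```bash
mkdir -p pics
python3 - <<'E'
from rig import *
import cv2, numpy as np
s=sense(); print(s)
for n in ["scene","top"]:
    cv2.imwrite(f"pics/{n}0.png",capture(n)); print(n,camera_model(n))
cv2.imwrite("pics/wrist0.png",capture("wrist")); print(camera_model("wrist"))
a=[cv2.imread(f"pics/{n}0.png") for n in ["scene","top"]]
E
```

```text
{'time_s': 0.0, 'joints': array([-1.41441974e+00,  3.13450970e-01,  1.49845922e+00,  1.24853314e-06,
        1.33097472e+00, -2.23403739e-01]), 'dq': array([-0.0009637 ,  0.00097589, -0.00037185,  0.00217709,  0.00157913,
       -0.00166528]), 'tau': array([ 2.53207996e-03, -4.12272906e+01, -2.59742528e+01, -6.84346037e-05,
        4.12836845e-03, -1.30958583e-05]), 'eef_pos': array([ 194.57195602, -487.33449684,  230.72624028]), 'ee_rot': array([-6.45747064e-04,  9.82024796e-01,  1.88750850e-01,  2.22560428e-05]), 'force': array([-1.56774741,  0.03461337, -0.29059333]), 'wrist_torque': array([-0.00050952,  0.03008229, -0.00104975]), 'grip_force': 0.0, 'grip_width': 0.9993171152101066}
scene {'fx': 520.8909890067445, 'fy': 520.8909890067445, 'cx': 277.0344541831382, 'cy': 212.58088417410585, 'world_from_camera': array([[ 6.24355906e-01, -4.88114884e-01,  6.09855362e-01,
         1.39365455e+03],
       [ 7.81139732e-01,  3.89495209e-01, -4.87969467e-01,
        -7.94467286e+02],
       [ 6.49418094e-04,  7.81048873e-01,  6.24469564e-01,
         8.62977176e+02],
       [ 0.00000000e+
[... 297 characters left out ...]
619e-01, -1.07480428e-02,  7.43203699e-03,
        -1.53769589e+02],
       [ 6.68432013e-03,  6.80045730e-02,  9.97662617e-01,
         9.52052295e+02],
       [ 0.00000000e+00,  0.00000000e+00,  0.00000000e+00,
         1.00000000e+00]])}
{'fx': 325.19226210127806, 'fy': 325.19226210127806, 'cx': 280.3455751355387, 'cy': 211.08281593364615, 'T_tool_cam': array([[ 1.55902153e-05,  9.62950999e-01,  2.69676425e-01,
         6.78360198e+01],
       [ 9.99999986e-01,  2.95362220e-05, -1.63277712e-04,
        -7.06482146e-02],
       [-1.65193658e-04,  2.69676423e-01, -9.62950985e-01,
        -1.44309711e+02],
       [ 0.00000000e+00,  0.00000000e+00,  0.00000000e+00,
         1.00000000e+00]])}
```

View pics/top0.png

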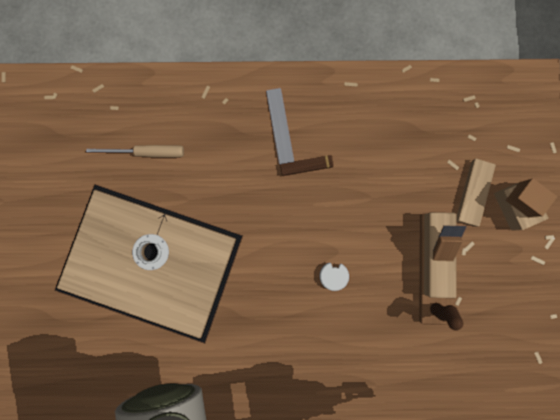

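View pics/scene0.png

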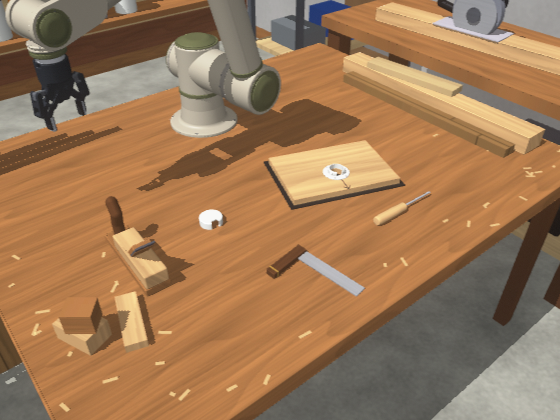

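The top view shows the hood at about (335,277), its mouth at (336,266), pointing away from the robot. The ring is at (151,252) and the arrow tip at about (164,216). In the scene view the hood is at (211,219) and the ring at (336,172). I'll enlarge these next.

Run:
```python
import cv2,numpy as np
t=cv2.imread("pics/top0.png");s=cv2.imread("pics/scene0.png")
def c(im,u,v,h=24,k=8):
    return cv2.resize(im[v-h:v+h,u-h-9:u+h+2],None,fx=6,fy=6,interpolation=cv2.INTER_CUBIC)
def crop(im,u0,v0):
    w,h,k=66,50,6
    o=cv2.resize(im[v0:v0+h,u0:u0+w],(w*k,h*k),interpolation=cv2.INTER_CUBIC)
    for i in range(0,w,10):
        cv2.line(o,(i*k,0),(i*k,6),(0,255,255),1);cv2.putText(o,str(u0+i),(i*k,16),0,.35,(0,255,255),1)
    for i in range(0,h,10):
        cv2.line(o,(0,i*k),(6,i*k),(0,255,255),1);cv2.putText(o,str(v0+i),(8,i*k+4),0,.35,(0,255,255),1)
    return o
cv2.imwrite("pics/m.png",np.vstack([np.hstack([crop(t,300,250),crop(t,120,220)]),np.hstack([crop(s,180,195),crop(s,305,148)])]))
```

```text
(no output)
```

View pics/m.png

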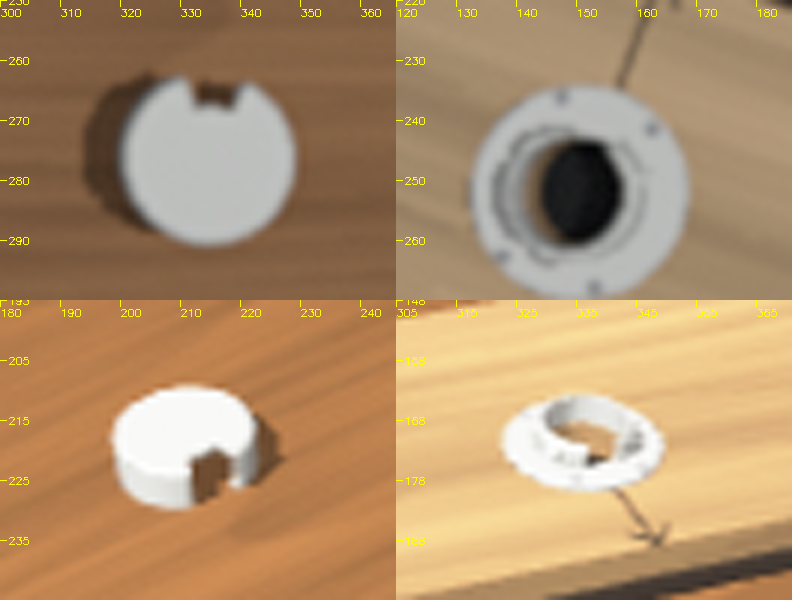

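The hood's top face is centred at (334.6,276.5) in the top view, with the mouth at (335.5,265), and at (211.3,216.7) in the scene view. The flange is centred at (150.7,252) in the top view and (336.3,172) in the scene view.

```bash
cat > h.py <<'E'
from rig import *
import cv2, numpy as np
from scipy.spatial.transform import Rotation as R
def ray(n,uv,pose=None):
    m=camera_model(n); d=np.array([uv[0]-m["cx"],uv[1]-m["cy"]])/m["fx"]
    if n=="wrist":
        r=np.hypot(*d); v=np.array([*(d/r*np.sin(r)),np.cos(r)]) if r else np.array([0,0,1.])
        q=pose["ee_rot"]; T=np.eye(4); T[:3,:3]=R.from_quat([*q[1:],q[0]]).as_matrix(); T[:3,3]=pose["eef_pos"]; T=T@m["T_tool_cam"]
    else: v=np.array([*d,1]); T=m["world_from_camera"]
    v=T[:3,:3]@(v*[1,-1,-1]); return T[:3,3],v/np.linalg.norm(v)
def onz(r,z): p,v=r; return p+v*(z-p[2])/v[2]
def tri(rs):
    A=0;b=0
    for p,v in rs: M=np.eye(3)-np.outer(v,v);A=A+M;b=b+M@p
    x=np.linalg.solve(A,b); return x,[np.linalg.norm(np.cross(v,x-p)) for p,v in rs]
E
python3 - <<'E'
from h import *
print("hood",tri([ray("top",(334.6,276.5)),ray("scene",(211.3,216.7))]))
print("ring",tri([ray("top",(150.7,252)),ray("scene",(336.3,172))]))
print(onz(ray("top",(334.6,276.5)),20),onz(ray("top",(335.5,265)),20))
a=onz(ray("top",(150.7,252)),24);print(a)
for u in[(164,216),(157.5,234)]: b=onz(ray("top",u),21);print(b,np.degrees(np.arctan2(*(b-a)[[1,0]])))
cor=[onz(ray("top",u),2) for u in[(96,186),(242,236),(205,341),(56,290)]]
for i in range(4): d=cor[(i+1)%4]-cor[i];print(np.degrees(np.arctan2(d[1],d[0])),np.linalg.norm(d))
s=sense();q=s["ee_rot"];print(R.from_quat([*q[1:],q[0]]).as_matrix())
E
```

```text
hood (array([ 473.72197798, -277.84042298,   17.10059653]), [np.float64(2.0766298352093067), np.float64(2.0766298352091397)])
ring (array([529.90119079, 112.61635981,  19.70446788]), [np.float64(1.5003051381385628), np.float64(1.50030513813861)])
[ 472.69246132 -279.14447494   20.        ] [ 496.96997741 -281.54889407   20.        ]
[529.0548273  110.15096345  24.        ]
[605.38015298  83.29849038  21.        ] -19.38268931706955
[567.08396502  96.87248932  21.        ] -19.247454847532765
-109.50027647767693 338.1375550333542
160.22704815423594 237.6562026368096
70.73385746868253 339.33740663654527
-20.058268993337283 239.05151489356783
[[ 9.28718423e-01  3.70785746e-01 -1.49605204e-04]
 [ 3.70785713e-01 -9.28717954e-01  9.57301048e-04]
 [ 2.16012544e-04 -9.44534591e-04 -9.99999531e-01]]
```

```bash
python3 -m crank '[[[0.5,-0.5,0,0,0,0.87,85],[0.5,-0.5,0,0,0,0.87,85],[1,-0.93,0,0,0,0.87,85],[1,-0.93,0,0,0,0.87,85],[1,-0.93,0,0,0,0,85],[1,-0.93,0,0,0,0,85],[1,-0.93,0,0,0,0,85],[1,-0.93,0,0,0,0,85]]]' 40
cat >> h.py <<'E'
def go(p,yaw,s=None):
    "shift and turn left, in row units (shift in the axes as they stand now)"
    s=s or sense(); q=s["ee_rot"]; M=R.from_quat([*q[1:],q[0]]); 
    T=R.from_euler("z",yaw,degrees=True)*R.from_matrix(np.diag([1,-1,-1.]))
    d=np.array(p)-s["eef_pos"]
    print("pos",s["eef_pos"].round(1),"now-axes",(M.inv().apply(d)/25).round(3),"final-axes",(T.inv().apply(d)/25).round(3),"turn",((M.inv()*T).as_rotvec(degrees=True)/8).round(3),"F",s["force"].round(1),"t",round(s["time_s"],2),"grip",round(s["grip_force"],1))
E
python3 -c "
from h import *
go([473,-278.5,120],-6)"
```

```text
time_s: 0.95
eef_pos: [366.9, -323.0, 231.2]
ee_rot: [-0.0, 0.999, -0.053, -0.0]
force: [-0.3, -0.8, 0.4]
grip_width: 0.995
grip_force: 0.0
pos [ 366.9 -323.   231.2] now-axes [ 4.03  -2.221  4.448] final-axes [ 4.033 -2.216  4.448] turn [-0.001  0.001 -0.011] F [-0.3 -0.8  0.4] t 0.95 grip 0.0
```

```bash
python3 -m crank '[[[0.8,-0.44,0.5,0,0,0,85],[0.8,-0.44,0.5,0,0,0,85],[0.8,-0.44,0.5,0,0,0,85],[0.8,-0.44,0.5,0,0,0,85],[0.8,-0.44,0.5,0,0,0,85],[0,0,0.5,0,0,0,85],[0,0,0,0,0,0,85],[0,0,0,0,0,0,85]]]'
python3 - <<'E'
from h import *
s=sense();im=capture("wrist");cv2.imwrite("pics/w1.png",im);np.save("w1.npy",np.r_[s["eef_pos"],s["ee_rot"]])
go([473,-278.5,120],-6,s)
cv2.imwrite("pics/w1c.png",cv2.resize(im,None,fx=1.4,fy=1.4,interpolation=cv2.INTER_CUBIC))
E
```

```text
time_s: 1.75
eef_pos: [470.6, -280.4, 156.4]
ee_rot: [-0.0, 0.999, -0.053, -0.0]
force: [0.2, -0.9, 0.1]
grip_width: 0.992
grip_force: 0.0
pos [ 470.6 -280.4  156.4] now-axes [ 0.087 -0.086  1.458] final-axes [ 0.086 -0.086  1.458] turn [-0.     0.003 -0.014] F [ 0.2 -0.9  0.1] t 1.75 grip 0.0
```

View pics/w1c.png

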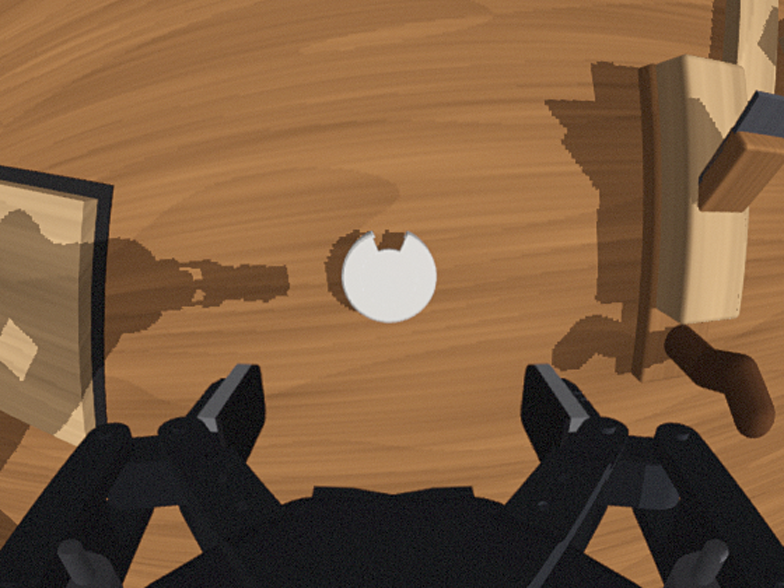

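The wrist view shows the hood's top at (389,276)/1.4, with the mouth gap centred near (390.5,241)/1.4 pointing up, away from the robot. I'll fit a circle to its outline.

```bash
cat >> h.py <<'E'
def blob(im,uv,thr=150,sat=40):
    hsv=cv2.cvtColor(im,cv2.COLOR_BGR2HSV); m=((hsv[...,2]>thr)&(hsv[...,1]<sat)).astype(np.uint8)
    n,l=cv2.connectedComponents(m); m=(l==l[int(uv[1]),int(uv[0])]).astype(np.uint8)
    return max(cv2.findContours(m,cv2.RETR_EXTERNAL,cv2.CHAIN_APPROX_NONE)[0],key=len)[:,0,:].astype(float)
def circ(n,c,z,pose=None,rho=1.0):
    from scipy.optimize import least_squares
    P=np.array([onz(ray(n,u,pose),z)[:2] for u in c]); x0=[*P.mean(0),30]
    f=least_squares(lambda x:np.hypot(*(P-x[:2]).T)-x[2],x0,loss="soft_l1",f_scale=0.5).x
    return f,P
E
python3 - <<'E'
from h import *
im=cv2.imread("pics/w1.png");a=np.load("w1.npy");s=dict(eef_pos=a[:3],ee_rot=a[3:])
c=blob(im,(278,200));f,P=circ("wrist",c,20,s);print(f)
d=P-f[:2];r=np.hypot(*d.T);i=d[r<f[2]-4];print(len(i),np.degrees(np.arctan2(*i.mean(0)[::-1])), r.min())
an=np.degrees(np.arctan2(d[:,1],d[:,0]));j=r<f[2]-2.5;print(an[j].min(),an[j].max(),r[np.argsort(an)][::8].round(1))
t=cv2.imread("pics/top0.png");g,Q=circ("top",blob(t,(334,278)),20);print("top",g)
# height by two views of centre (wrist vs top): ray through circle centre at z=20
m=camera_model("wrist");q=s["ee_rot"];o=s["eef_pos"]+R.from_quat([*q[1:],q[0]]).apply(m["T_tool_cam"][:3,3])
mt=camera_model("top")["world_from_camera"][:3,3]
for cc in(o,): print(tri([(o,(lambda v:v/np.linalg.norm(v))(np.r_[f[:2],20]-o)),(mt,(lambda v:v/np.linalg.norm(v))(np.r_[g[:2],20]-mt))]))
E
```

```text
[ 472.06199564 -278.32504181   29.42546568]
29 -6.992387859595217 17.62594440266983
-29.22499619639042 17.18641549616582 [29.2 29.3 29.7 29.2 29.3 29.7 29.4 30.  30.4 30.9 26.2 18.4 18.1 29.6
 22.3 29.8 30.  30.3 30.  29.9 29.  29.3 29.6 29.3 29.6 29. ]
top [ 472.94309252 -279.06846533   28.64039258]
(array([ 473.25923047, -278.44974611,   24.90504022]), [np.float64(0.05749948161103633), np.float64(0.057499481611001886)])
```

```bash
python3 -m crank '[[[0.055,-0.09,1,0,0,0.05,85],[0,0,1,0,0,0,85],[0,0,1,0,0,0,85],[0,0,1,0,0,0,85],[0,0,1,0,0,0,85],[0,0,0.6,0,0,0,85],[0,0,0.2,0,0,0,85],[0,0,0,0,0,0,85]]]' 80; python3 -c "
from h import *
go([472.2,-278.3,3],-6.5)"
```

```text
time_s: 2.6
eef_pos: [472.7, -278.4, 11.6]
ee_rot: [0.0, 0.998, -0.057, 0.0]
force: [0.5, -1.3, 0.2]
grip_width: 0.996
grip_force: 0.0
pos [ 472.7 -278.4   11.6] now-axes [-0.021 -0.001  0.346] final-axes [-0.021 -0.001  0.346] turn [ 0.001 -0.001 -0.002] F [ 0.5 -1.3  0.2] t 2.6 grip 0.0
```

Lined up. Next I'll do the final descent and close on the hood, then lift.

```bash
python3 -m crank '[[[-0.02,0,0.2,0,0,0,85],[0,0,0.145,0,0,0,85],[0,0,0,0,0,0,70],[0,0,0,0,0,0,55],[0,0,0,0,0,0,50],[0,0,0,0,0,0,50],[0,0,0,0,0,0,50],[0,0,0,0,0,0,50]]]' 80; python3 -c "
from h import *
go([472.2,-278.3,3],-6.5);print(sense()['grip_width']*85.4)"
```

```text
time_s: 3.4
eef_pos: [472.7, -278.1, 3.7]
ee_rot: [0.0, 0.998, -0.056, 0.0]
force: [-2.2, 0.4, 6.9]
grip_width: 0.673
grip_force: 85.4
pos [ 472.7 -278.1    3.7] now-axes [-0.021  0.01   0.029] final-axes [-0.021  0.01   0.029] turn [ 0.005 -0.007  0.003] F [-2.2  0.4  6.9] t 3.4 grip 85.4
57.50355215527054
```

```bash
python3 -m crank '[[[0,0,-0.3,0,0,0,50],[0,0,-0.7,0,0,0,50],[0,0,-1,0,0,0,50],[0,0,-1,0,0,0,50],[0,0,-1,0,0,0,50],[0,0,-0.5,0,0,0,50],[0,0,0,0,0,0,50],[0,0,0,0,0,0,50]]]'
python3 - <<'E'
from h import *
s=sense();im=capture("wrist");cv2.imwrite("pics/w2.png",im);np.save("w2.npy",np.r_[s["eef_pos"],s["ee_rot"]])
go([529.3,111,100],-19.7,s)
cv2.imwrite("pics/w2c.png",cv2.resize(im[150:400,130:430],None,fx=2.4,fy=2.4,interpolation=cv2.INTER_CUBIC))
E
```

```text
time_s: 4.2
eef_pos: [472.0, -277.6, 114.3]
ee_rot: [-0.0, 0.998, -0.057, -0.0]
force: [0.4, -0.1, -0.6]
grip_width: 0.673
grip_force: 85.2
pos [ 472.  -277.6  114.3] now-axes [  0.522 -15.702   0.584] final-axes [ -3.084 -15.406   0.573] turn [-0.004  0.008  1.652] F [ 0.4 -0.1 -0.6] t 4.2 grip 85.2
```

View pics/w2c.png

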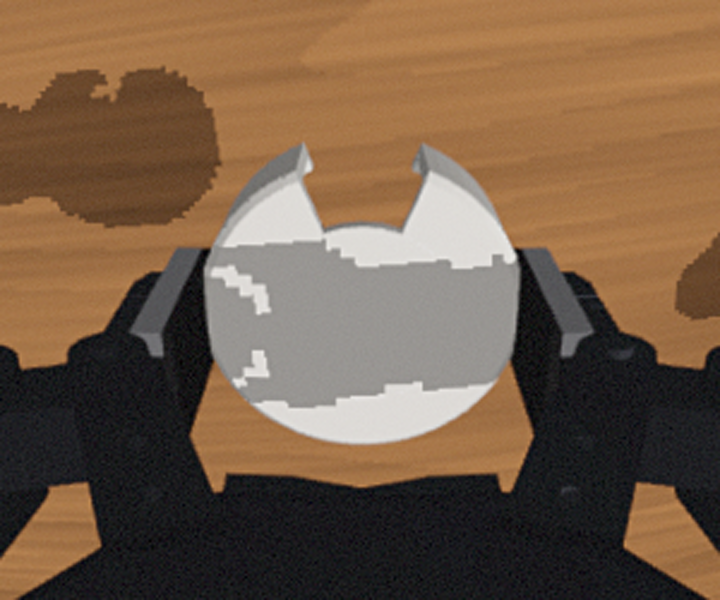

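The hood is held upright, mouth pointing up in the picture. The inner notch corners are at about crop (323,231) and (402,231), the near rim at (362,443), and the sides at (206,280) and (518,280). I'll check where it sits in the tool frame.

Run:
```python
from h import *
s=dict(eef_pos=np.zeros(3),ee_rot=np.array([1.,0,0,0]))
for z in(-15,-18,-21):
    P=[onz(ray("wrist",(u/2.4+130-.3,v/2.4+150-.3),s),z)[:2].round(1) for u,v in[(323,231),(402,231),(362,443),(300,427),(425,429),(206,285),(518,285)]]
    print(z,*P)
```

```text
-15 [16.2 -6.7] [16.2  7.3] [-30.8   0.2] [-26.8 -12.3] [-27.4  12.9] [  5.1 -28.7] [ 5.1 29.2]
-18 [17.4 -6.6] [17.3  7.2] [-28.5   0.2] [-24.6 -12. ] [-25.2  12.6] [  6.6 -28.1] [ 6.5 28.5]
-21 [18.6 -6.4] [18.5  7. ] [-26.2   0.2] [-22.4 -11.7] [-22.9  12.3] [  8.  -27.4] [ 8.  27.8]
```

```bash
python3 -m crank '[[[0,-0.4,0,0,0,0.55,50],[0,-0.8,0,0,0,0.55,50],[-0.2,-1,0,0,0,0.55,50],[-0.35,-1,0,0,0,0,50],[-0.35,-1,0,0,0,0,50],[-0.35,-1,0,0,0,0,50],[-0.35,-1,0,0,0,0,50],[-0.35,-1,0,0,0,0,50]]]';python3 -m crank '[[[-0.4,-1,0,0,0,0,50],[-0.4,-1,0,0,0,0,50],[-0.4,-1,0,0,0,0,50],[-0.4,-1,0,0,0,0,50],[-0.4,-1,0,0,0,0,50],[-0.4,-1,0,0,0,0,50],[-0.4,-0.8,0,0,0,0,50],[0,-0.4,0,0,0,0,50]]]'; python3 -m crank '[[[0,0,0,0,0,0,50],[0,0,0,0,0,0,50],[0,0,0,0,0,0,50],[0,0,0,0,0,0,50],[0,0,0,0,0,0,50],[0,0,0,0,0,0,50],[0,0,0,0,0,0,50],[0,0,0,0,0,0,50]]]'
python3 - <<'E'
from h import *
s=sense();im=capture("wrist");cv2.imwrite("pics/w3.png",im);np.save("w3.npy",np.r_[s["eef_pos"],s["ee_rot"]])
go([529.3,111,60],-19.7,s)
cv2.imwrite("pics/w3c.png",cv2.resize(im[0:420,100:460],None,fx=1.4,fy=1.4,interpolation=cv2.INTER_CUBIC))
E
```

```text
time_s: 5.05
eef_pos: [479.3, -89.2, 114.0]
ee_rot: [-0.0, 0.985, -0.171, -0.001]
force: [0.4, -0.5, 0.6]
grip_width: 0.667
grip_force: 85.2
time_s: 5.85
eef_pos: [473.7, 104.1, 114.1]
ee_rot: [0.0, 0.985, -0.17, -0.001]
force: [-0.3, -0.5, -1.0]
grip_width: 0.667
grip_force: 85.2
time_s: 6.65
eef_pos: [474.7, 102.6, 115.2]
ee_rot: [0.0, 0.985, -0.171, 0.0]
force: [0.4, 0.0, -1.5]
grip_width: 0.669
grip_force: 85.2
pos [474.7 102.6 115.2] now-axes [ 1.944 -1.053  2.207] final-axes [ 1.944 -1.054  2.207] turn [-0.    -0.     0.002] F [ 0.4  0.  -1.5] t 6.65 grip 85.2
```

View pics/w3c.png

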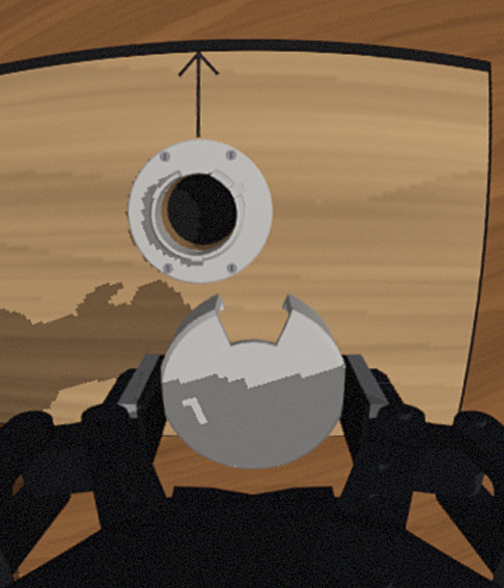

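The ring is seen at about (200,211)/1.4, with the arrow from (199,137) straight up to (199,52). The hood is below it at (253,400).

Run:
```python
from h import *
a=np.load("w3.npy");s=dict(eef_pos=a[:3],ee_rot=a[3:]);im=cv2.imread("pics/w3.png")
w=lambda u,v:((u+.5)/1.4-.5+100,(v+.5)/1.4-.5)
for thr in(110,130,150):
  c=blob(im,w(255,211),thr,45);f,P=circ("wrist",c,24,s);print(thr,len(c),f,"rms",np.median(abs(np.hypot(*(P-f[:2]).T)-f[2])))
  t=cv2.imread("pics/top0.png");g,Q=circ("top",blob(t,(135,252),thr-10,45),24);print("top",g)
q=s["ee_rot"];o=s["eef_pos"]+R.from_quat([*q[1:],q[0]]).apply(camera_model("wrist")["T_tool_cam"][:3,3])
n=lambda v:v/np.linalg.norm(v);mt=camera_model("top")["world_from_camera"][:3,3]
print(tri([(o,n(np.r_[f[:2],24]-o)),(mt,n(np.r_[g[:2],24]-mt))]))
A,B=[onz(ray("wrist",w(*u),s),21)[:2] for u in[(199,137),(199,54)]];d=B-A
print("arrow",np.degrees(np.arctan2(d[1],d[0])),A,B,"from centre",np.degrees(np.arctan2(*(B-f[:2])[::-1])))
S=[onz(ray("wrist",w(*u),s),24)[:2] for u in[(165,157),(231,155),(168,268),(232,268)]];print("screws mean",np.mean(S,0))
for i,j in((2,0),(3,1),):print(np.degrees(np.arctan2(*(S[i-0]-S[j])[::-1]))+180)
# hood mouth in tool frame again
T=dict(eef_pos=np.zeros(3),ee_rot=np.array([1.,0,0,0]))
print(*[onz(ray("wrist",w(*u),T),-16.3)[:2].round(1) for u in[(230,342),(276,342),(253,467)]])
```

```text
110 289 [528.43971033 112.96623975  37.69899117] rms 0.16847116106296056
top [529.87662368 111.285547    37.75627357]
130 288 [528.41793444 112.90861889  37.66647698] rms 0.17522640934407363
top [529.87662368 111.285547    37.75627357]
150 303 [528.47077421 112.66016552  37.51341998] rms 0.17547842959368865
top [529.88139755 111.2470834   37.73553311]
(array([528.98129364, 113.48738873,  16.81701288]), [np.float64(0.8342366265791297), np.float64(0.8342366265791511)])
arrow -19.545413084604128 [565.23898074  99.36359114] [607.70688108  84.28702685] from centre -19.70160553657552
screws mean [528.14066647 113.02519587]
340.24529391613396
340.42411374716613
[17.5 -6.6] [17.5  7.2] [-29.3   0.3]
```

```bash
python3 -m crank '[[[-0.15,-0.4,0.5,0,0,0,50],[-0.15,-0.4,0.6,0,0,0,50],[0,-0.31,0.6,0,0,0,50],[0,0,0.5,0,0,0,50],[0,0,0.2,0,0,0,50],[0,0,0,0,0,0,50],[0,0,0,0,0,0,50],[0,0,0,0,0,0,50]]]'
python3 - <<'E'
from h import *
s=sense();im=capture("wrist");cv2.imwrite("pics/w4.png",im);np.save("w4.npy",np.r_[s["eef_pos"],s["ee_rot"]])
go([528.4,112.9,55],-19.7,s)
c=blob(im,(281,175),130,45);print(c.min(0),c.max(0),len(c))
cv2.imwrite("pics/w4c.png",cv2.resize(im[60:360,130:430],None,fx=2,fy=2,interpolation=cv2.INTER_CUBIC))
E
```

```text
time_s: 7.5
eef_pos: [477.3, 131.1, 55.7]
ee_rot: [-0.0, 0.985, -0.171, 0.001]
force: [0.1, 0.2, 0.2]
grip_width: 0.671
grip_force: 85.2
pos [477.3 131.1  55.7] now-axes [ 2.171e+00 -2.000e-03  3.100e-02] final-axes [ 2.171e+00 -2.000e-03  2.900e-02] turn [-0.003 -0.008  0.   ] F [0.1 0.2 0.2] t 7.5 grip 85.2
[0. 0.] [559. 419.] 1956
```

View pics/w4c.png

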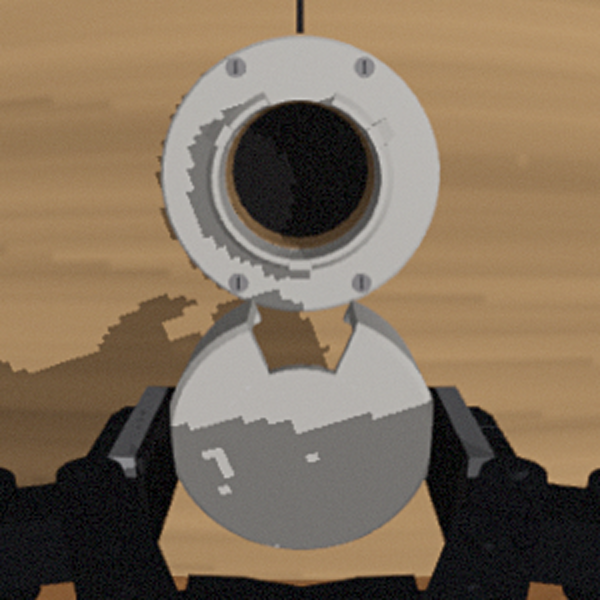

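The flange spans about (162–440, 36–309) with screws at (235,67), (364,67), (238,283) and (361,283), and the arrow is at x=299.5. The hood spans 171–433, its near rim is at y=549, and its notch corners are at (269,371) and (335,371).

Run:
```python
from h import *
a=np.load("w4.npy");s=dict(eef_pos=a[:3],ee_rot=a[3:])
T=dict(eef_pos=np.zeros(3),ee_rot=np.array([1.,0,0,0]))
w=lambda u,v:((u+.5)/2-.5+130,(v+.5)/2-.5+60)
pr=lambda L,z:np.array([onz(ray("wrist",w(*u),T),z)[:2] for u in L])
zr=a[2]-24
print("screws",pr([(235,67),(364,67),(238,283),(361,283)],zr).mean(0))
F=pr([(162,175),(440,175),(301,36),(301,309)],zr);print("flange",F.round(1).tolist(),F[:2].mean(0),F[2:].mean(0))
print("arrow",pr([(299.5,30),(299.5,5)],zr+3))
for z in(-15.5,-16.5): print("hood",z,pr([(269,371),(335,371),(302,549),(171,425),(433,425)],z).round(1).tolist())
im=cv2.imread("pics/w4.png")
hsv=cv2.cvtColor(im,cv2.COLOR_BGR2HSV)
# radial edge search around flange: wood is saturated, plastic not
c0=np.array(w(301,172));E=[]
for th in np.radians(range(-170,-9,5)):   # upper half in the picture
    L=[c0+r*np.array([np.cos(th),np.sin(th)]) for r in np.arange(50,80,.25)]
    v=cv2.remap(hsv[...,1].astype(np.float32),np.float32([[p[0] for p in L]]),np.float32([[p[1] for p in L]]),1)[0]
    k=np.argmax(v>55); E.append(L[k])
P=np.array([onz(ray("wrist",e,T),zr)[:2] for e in E])
from scipy.optimize import least_squares
f=least_squares(lambda x:np.hypot(*(P-x[:2]).T)-x[2],[50,0,38],loss="soft_l1",f_scale=.3);print(f.x,np.median(abs(f.fun)))
f=least_squares(lambda x:np.hypot(*(P-x[:2]).T)-38,[50,0],loss="soft_l1",f_scale=.3);print(f.x,np.abs(f.fun).max())
```

```text
screws [54.10067108 -0.23265644]
flange [[54.9, -37.9], [54.9, 38.2], [92.2, 0.2], [16.8, 0.2]] [54.90470838  0.18271908] [54.46640766  0.17863156]
arrow [[ 94.27234339  -0.22457153]
 [101.34787246  -0.22502916]]
hood -15.5 [[16.7, -6.7], [16.7, 7.4], [-30.4, 0.4], [3.5, -28.8], [3.5, 29.6]]
hood -16.5 [[17.1, -6.6], [17.1, 7.3], [-29.6, 0.4], [4.0, -28.6], [4.0, 29.4]]
[54.24840568 -0.1131681  38.1916093 ] 0.04035539525763454
[54.48751301 -0.11229521] 0.22667668164941546
```

```bash
python3 -m crank '[[[0.4,-0.016,0,0,0,0,50],[0.6,0,0,0,0,0,50],[0.6,0,0,0,0,0,50],[0.4,0,0,0,0,0,50],[0.165,0,0,0,0,0,50],[0,0,0.25,0,0,0,50],[0,0,0.2,0,0,0,50],[0,0,0,0,0,0,50]]]' 100; python3 -c "
from h import *
go([528.2,112.9,36],-19.6)"
```

```text
time_s: 8.35
eef_pos: [527.1, 113.6, 42.9]
ee_rot: [0.0, 0.985, -0.171, -0.001]
force: [-0.2, -0.2, -0.5]
grip_width: 0.661
grip_force: 107.7
pos [527.1 113.6  42.9] now-axes [0.053 0.013 0.277] final-axes [0.052 0.013 0.277] turn [ 0.005  0.014 -0.008] F [-0.2 -0.2 -0.5] t 8.35 grip 107.7
```

```bash
python3 -m crank '[[[0.03,0,0,0,0,0,50],[0,0,0,0,0,0,50],[0,0,0.05,0,0,0,50],[0,0,0.05,0,0,0,50],[0,0,0.04,0,0,0,50],[0,0,0,0,0,0,50],[0,0,0,0,0,0,50],[0,0,0,0,0,0,50]]]' 100; python3 -c "
from h import *
go([528.4,113.2,27.7],-19.6)
im=capture('wrist');cv2.imwrite('pics/w5.png',im);cv2.imwrite('pics/w5c.png',cv2.resize(im[140:360,160:400],None,fx=2.5,fy=2.5,interpolation=cv2.INTER_CUBIC))"
```

```text
time_s: 9.15
eef_pos: [528.8, 113.2, 40.5]
ee_rot: [-0.0, 0.985, -0.171, 0.0]
force: [0.2, -0.6, -0.3]
grip_width: 0.664
grip_force: 107.7
pos [528.8 113.2  40.5] now-axes [-0.015  0.005  0.511] final-axes [-0.015  0.005  0.511] turn [-0.    -0.001 -0.01 ] F [ 0.2 -0.6 -0.3] t 9.15 grip 107.7
```

View pics/w5c.png

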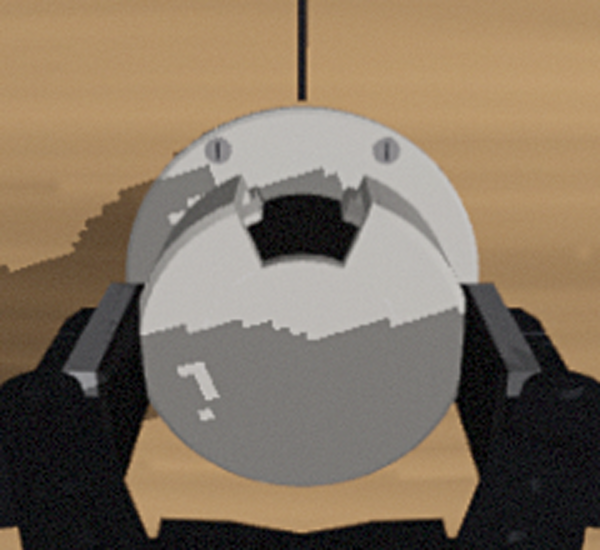

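The hood's mouth (x≈304) is lined up with the arrow (302) and the collar notch below it, so I'll press down slowly.

```bash
python3 -m crank '[[[0,0,0.05,0,0,0,50],[0,0,0.05,0,0,0,50],[0,0,0.05,0,0,0,50],[0,0,0.04,0,0,0,50],[0,0,0.02,0,0,0,50],[0,0,0,0,0,0,50],[0,0,0,0,0,0,50],[0,0,0,0,0,0,50]]]' 100; python3 -c "
from h import *
go([528.4,113.2,27.7],-19.6)"
```

```text
time_s: 10.0
eef_pos: [528.9, 113.2, 35.4]
ee_rot: [-0.0, 0.985, -0.171, 0.0]
force: [-1.5, 0.4, 4.7]
grip_width: 0.661
grip_force: 108.3
pos [528.9 113.2  35.4] now-axes [-0.019  0.007  0.308] final-axes [-0.019  0.007  0.308] turn [-0.001 -0.003 -0.009] F [-1.5  0.4  4.7] t 10.0 grip 108.3
```

```bash
python3 -m crank '[[[0,0,0.04,0,0,0,50],[0,0,0.04,0,0,0,50],[0,0,0.04,0,0,0,50],[0,0,0.04,0,0,0,50],[0,0,0,0,0,0,50],[0,0,0,0,0,0,50],[0,0,0,0,0,0,50],[0,0,0,0,0,0,50]]]' 120; python3 -c "
from h import *
go([528.4,113.2,27.7],-19.6)"; python3 -m crank '[[[0,0,0.04,0,0,0,50],[0,0,0.04,0,0,0,50],[0,0,0,0,0,0,50],[0,0,0,0,0,0,50],[0,0,0,0,0,0,50],[0,0,0,0,0,0,50],[0,0,0,0,0,0,50],[0,0,0,0,0,0,50]]]'; python3 -c "
from h import *
go([528.4,113.2,27.7],-19.6)"
```

```text
time_s: 10.8
eef_pos: [527.8, 113.2, 30.1]
ee_rot: [0.0, 0.985, -0.171, -0.001]
force: [-0.9, 0.4, -10.8]
grip_width: 0.655
grip_force: 130.4
pos [527.8 113.2  30.1] now-axes [ 0.024 -0.008  0.097] final-axes [ 0.024 -0.008  0.098] turn [ 0.006  0.019 -0.01 ] F [ -0.9   0.4 -10.8] t 10.8 grip 130.4
time_s: 11.6
eef_pos: [528.9, 113.2, 29.4]
ee_rot: [-0.0, 0.985, -0.171, 0.0]
force: [-0.7, -0.1, -0.9]
grip_width: 0.653
grip_force: 131.4
pos [528.9 113.2  29.4] now-axes [-0.021  0.007  0.066] final-axes [-0.021  0.007  0.066] turn [-0.001 -0.004 -0.01 ] F [-0.7 -0.1 -0.9] t 11.6 grip 131.4
```

```bash
python3 -m crank '[[[0,0,0.04,0,0,0,50],[0,0,0.03,0,0,0,50],[0,0,0,0,0,0,50],[0,0,0,0,0,0,50],[0,0,0,0,0,0,50],[0,0,0,0,0,0,50],[0,0,0,0,0,0,50],[0,0,0,0,0,0,50]]]'; python3 -c "
from h import *
go([528.4,113.2,27.7],-19.6)"
```

```text
time_s: 12.4
eef_pos: [529.0, 113.2, 28.2]
ee_rot: [-0.0, 0.985, -0.171, 0.0]
force: [-2.4, -0.2, 6.2]
grip_width: 0.651
grip_force: 132.5
pos [529.  113.2  28.2] now-axes [-0.023  0.007  0.018] final-axes [-0.023  0.007  0.018] turn [-0.001 -0.005 -0.01 ] F [-2.4 -0.2  6.2] t 12.4 grip 132.5
```

```bash
python3 -m crank '[[[0,0,0.03,0,0,0,50],[0,0,0.02,0,0,0,50],[0,0,0,0,0,0,50],[0,0,0,0,0,0,50],[0,0,0,0,0,0,50],[0,0,0,0,0,0,50],[0,0,0,0,0,0,50],[0,0,0,0,0,0,50]]]'; python3 -c "
from h import *
go([528.4,113.2,27.7],-19.6)"
```

```text
time_s: 13.2
eef_pos: [529.0, 113.2, 28.1]
ee_rot: [0.0, 0.985, -0.171, 0.001]
force: [-8.3, -0.3, 19.5]
grip_width: 0.651
grip_force: 134.1
pos [529.  113.2  28.1] now-axes [-0.025  0.008  0.015] final-axes [-0.025  0.008  0.015] turn [-0.001 -0.007 -0.008] F [-8.3 -0.3 19.5] t 13.2 grip 134.1
```

Contact is now stiff at 19.5 N, with the TCP stopped at the expected height. I'll check visually that the hood sits flush.

Run:
```python
from h import *
s=capture("scene");im=capture("wrist")
cv2.imwrite("pics/f.png",np.hstack([cv2.resize(s[140:200,300:350],(400,480),interpolation=cv2.INTER_CUBIC),cv2.resize(im[150:350,190:357],(400,480),interpolation=cv2.INTER_CUBIC)]))
```

```text
(no output)
```

View pics/f.png

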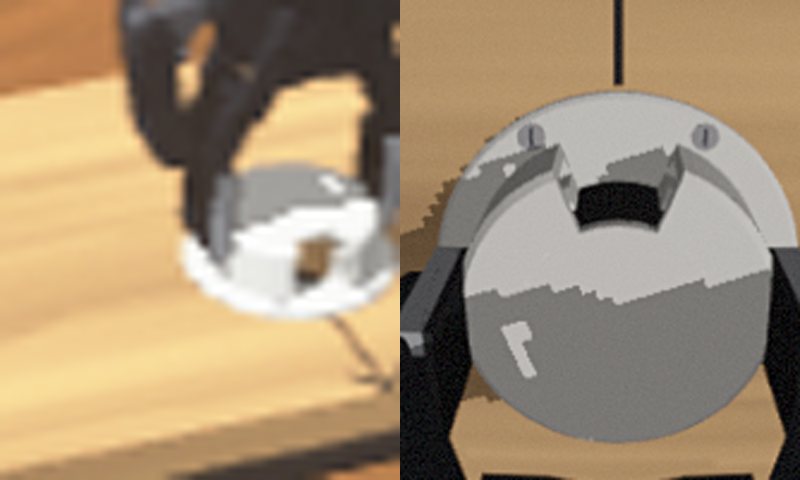

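The hood rim is on the flange all round and the mouth (x≈620) is on the arrow line (618). One hold call will check that the push stays steady.

```bash
python3 -m crank '[[[0,0,0.01,0,0,0,50],[0,0,0,0,0,0,50],[0,0,0,0,0,0,50],[0,0,0,0,0,0,50],[0,0,0,0,0,0,50],[0,0,0,0,0,0,50],[0,0,0,0,0,0,50],[0,0,0,0,0,0,50]]]'; python3 -c "
from h import *
go([528.4,113.2,27.7],-19.6)
s=sense()
if s['force'][2]>12 and s['force'][2]<45: print(finish_job())"
```

```text
time_s: 14.1
eef_pos: [529.1, 113.2, 28.1]
ee_rot: [0.0, 0.985, -0.171, 0.001]
force: [-10.3, -1.2, 21.5]
grip_width: 0.653
grip_force: 134.3
pos [529.1 113.2  28.1] now-axes [-0.025  0.007  0.014] final-axes [-0.025  0.007  0.014] turn [-0.001 -0.008 -0.008] F [-10.3  -1.2  21.5] t 14.1 grip 134.3
the job is handed in; nothing more can be done
None
```

The hood is pressed onto its ring with the mouth along the arrow, still gripped and pushed down with about 21 N, and I handed the job in at 14 s; its rim measured about 0.4 mm off the flange and looked flush, but no verdict came back.

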